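Square up picture tiles and band them

TASK

Put the loose wooden tile on top of the ragged pile of four on the banding machine's deck, then tap the pile from its open sides until the edges of all five line up and they sit snug against both corner fences. Only then press the machine's three round keys fully down one at a time, the smallest first, then the medium one, then the largest, letting each spring back before the next. Leave the other things on the counter and on the machine where they stand.

Things in the scene. Friction and masses are not known exactly. Their poses are not given: they have to be found in the camera images.
- machine: low counter-top banding machine, fixed, 220 mm (its x) by 320 mm (its y, from -170 to +150); its flat deck is 30 mm above the counter. Origin on the counter, z up. On the deck two upright fences form a corner, far (+x) and left (+y); the deck's -x and -y sides are open. The console with the three keys is left of the left fence.
- seat (a point): point on the deck surface, with the machine's axes, at machine x +69, y -5 mm: every tile's centre lies above it when the tile is home in the corner, its 110 mm side flat on the far fence and its 62 mm side flat on the left fence
- far_fence (a point): middle of the far fence's inner face at deck height (machine x +100 mm, spanning y -152 to +58); the fence is 8 mm thick and 40 mm tall above the deck
- left_fence (a point): middle of the left fence's inner face at deck height (machine y +50 mm, spanning x -82 to +108); the fence is 8 mm thick and 40 mm tall above the deck
- tile_1: flat wooden picture tile, 62 mm (x) by 110 mm (y) by 7 mm, 45 g give or take; origin at the centre of its underside, z up. Number 1 from the bottom of the pile of four on the deck; the pile is ragged (up to about 10 mm and 0.15 rad from the bottom tile, bottom tile up to 0.12 rad off the machine's axes) and its bottom tile starts 25 to 50 mm short of home in both x and y.
- tile_2: flat wooden picture tile, 62 mm (x) by 110 mm (y) by 7 mm, 45 g give or take; origin at the centre of its underside, z up. Number 2 from the bottom of the pile of four on the deck; the pile is ragged (up to about 10 mm and 0.15 rad from the bottom tile, bottom tile up to 0.12 rad off the machine's axes) and its bottom tile starts 25 to 50 mm short of home in both x and y.
- tile_3: flat wooden picture tile, 62 mm (x) by 110 mm (y) by 7 mm, 45 g give or take; origin at the centre of its underside, z up. Number 3 from the bottom of the pile of four on the deck; the pile is ragged (up to about 10 mm and 0.15 rad from the bottom tile, bottom tile up to 0.12 rad off the machine's axes) and its bottom tile starts 25 to 50 mm short of home in both x and y.
- tile_4: flat wooden picture tile, 62 mm (x) by 110 mm (y) by 7 mm, 45 g give or take; origin at the centre of its underside, z up. Number 4 from the bottom of the pile of four on the deck; the pile is ragged (up to about 10 mm and 0.15 rad from the bottom tile, bottom tile up to 0.12 rad off the machine's axes) and its bottom tile starts 25 to 50 mm short of home in both x and y.
- tile_loose: flat wooden picture tile, 62 mm (x) by 110 mm (y) by 7 mm, 45 g give or take; origin at the centre of its underside, z up. Starts lying flat on the counter among other things, at any yaw.
- key_small (a joint): travel of the 16 mm wide round spring key: 0 up, 0.006 m fully down; 1.5 N starts it, 5 N takes it fully down, and it springs back
- key_small_top (a point): centre of the top face of the 16 mm wide round key (the small one), 22 mm above the deck; it is pressed straight down. The keys stand in a row along the machine's x, 68 mm apart, in any order; each sits in a collar 8 mm wider all round whose top is 12 mm above the deck
- key_medium (a joint): travel of the 26 mm wide round spring key: 0 up, 0.006 m fully down; 1.5 N starts it, 5 N takes it fully down, and it springs back
- key_medium_top (a point): centre of the top face of the 26 mm wide round key (the medium one), 22 mm above the deck; it is pressed straight down. The keys stand in a row along the machine's x, 68 mm apart, in any order; each sits in a collar 8 mm wider all round whose top is 12 mm above the deck
- key_large (a joint): travel of the 38 mm wide round spring key: 0 up, 0.006 m fully down; 1.5 N starts it, 5 N takes it fully down, and it springs back
- key_large_top (a point): centre of the top face of the 38 mm wide round key (the large one), 22 mm above the deck; it is pressed straight down. The keys stand in a row along the machine's x, 68 mm apart, in any order; each sits in a collar 8 mm wider all round whose top is 12 mm above the deck
- toy_car: bystander, loose: wooden toy car, 75 x 48 mm, 46 mm high; origin at the centre of its underside
- sweet_jar: bystander, loose: closed sweet jar, 56 mm across, 95 mm high; origin at the centre of its underside
- mug: bystander, loose: white mug, 76 mm across plus its handle, 90 mm high; origin at the centre of its underside
- tin: bystander, loose: closed tin, 70 mm across, 110 mm high, standing in front of the fixed trays of sweet boxes (75 mm high) along the far edge of the counter; origin at the centre of its underside
- pawn: bystander, loose: wooden game pawn, 22 mm across, 38 mm high, standing on the machine's deck near its front edge; origin at the centre of its underside
- die: bystander, loose: wooden die, 18 mm, on the machine's deck near its front right corner; origin at the centre of its underside
- tape_roll: bystander, loose: roll of tape lying flat, 84 mm across, 24 mm high; origin at the centre of its underside
Not all that is in view belongs to the job. Leave any red look-alike of the tile_3 alone. Leave any black or red look-alike of the tile_4 alone.

How it is judged (in metres and radians):
On the way, in this order (a step that is already met when the one before it is completed fails the run):
1. the loose tile lies flat on top of the pile of four, let go (z of tile_loose in the frame of machine between 0.055 and 0.062 m and horizontal distance between tile_loose and seat below 0.09 m and angle between tile_loose's own z axis and vertical below 0.06 rad and contact force between the fingers and tile_loose below 0.1 N), for 0.2 s.
2. all five tiles are square in the corner of the fences (centre within 3 mm of home, 0.03 rad) (horizontal distance between each of tile_1, tile_2, tile_3, tile_4, tile_loose and seat below 0.003 m and angle between the x axis of each of tile_1, tile_2, tile_3, tile_4, tile_loose and the x axis of seat, either way round below 0.03 rad and angle between each of tile_1, tile_2, tile_3, tile_4, tile_loose's own z axis and vertical below 0.05 rad), for 0.3 s.
3. the small key is pressed down (at least 4.5 of 6 mm), the other two up (value of joint key_small above 0.0045 m and value of joint each of key_medium, key_large below 0.0015 m), for 0.05 s.
4. the medium key is pressed down (at least 4.5 of 6 mm), the other two up (value of joint key_medium above 0.0045 m and value of joint each of key_small, key_large below 0.0015 m), for 0.05 s.
5. the large key is pressed down (at least 4.5 of 6 mm), the other two up (value of joint key_large above 0.0045 m and value of joint each of key_small, key_medium below 0.0015 m), for 0.05 s.
At the end, for the whole second after the job is handed in: All five tiles lie flat and at rest in the corner, each centre within 3 mm (horizontally) of the home point and within 0.03 rad of the machine's axes; all three keys are up (under 1.5 mm) (all of step 2 and value of joint each of key_small, key_medium, key_large below 0.0015 m and linear speed of each of tile_1, tile_2, tile_3, tile_4, tile_loose below 0.01 m/s); the robot touches nothing.
It fails at once if a key is pressed (over 3 mm) while the five tiles are not square in the corner (value of joint any of key_small, key_medium, key_large above 0.003 m and not (horizontal distance between each of tile_1, tile_2, tile_3, tile_4, tile_loose and seat below 0.003 m and angle between the x axis of each of tile_1, tile_2, tile_3, tile_4, tile_loose and the x axis of seat, either way round below 0.03 rad and angle between each of tile_1, tile_2, tile_3, tile_4, tile_loose's own z axis and vertical below 0.05 rad)).
It fails at once if two keys are down (over 3 mm) at once (value of joint each of key_small, key_medium above 0.003 m or value of joint each of key_small, key_large above 0.003 m or value of joint each of key_medium, key_large above 0.003 m).
It fails at once if a bystander is shifted by more than 20 mm or tipped over (distance of any of toy_car, sweet_jar, mug, tin, pawn, die, tape_roll from where it was at the start of the episode above 0.02 m or angle between any of toy_car, sweet_jar, mug, tin, pawn, die, tape_roll's own z axis and vertical above 0.5 rad).
It also fails if it takes over 69 s, if anything falls off the work surface, if the arm or the gripper's body presses on something with over 40 N, if the wrist force passes 120 N, or if a joint passes its speed limit or range.

ROBOT

A 6-joint arm with a two-finger parallel gripper is mounted at the origin on the work surface. World frame = base frame: x ahead of the robot, y to its left, z up, the work surface at z = 0. Lengths are in m, angles in degrees, forces in N, time in s.
With the tool pointing down it reaches from about 0.275 to 0.875 m from the base axis. Payload 12.5 kg.
Tool frame: the origin (TCP) lies at the very end of the fingers, on their centre line; the grasp point (between the pads) lies 19 mm behind it; z points along the fingers, y is the line along which they close (so a half turn about z gives the same grasp; the last joint's range is limited). The gripper opens to 85 mm and grips with 20 to 120 N. Pads are 22 mm wide; open, the fingers measure 114 mm over their backs; the gripper's body (76 mm by 85 mm) begins 54 mm behind the grasp point. The pads swing forward as they close: fully open they stand 13 mm farther back than shut.
Start: joints at [-76.868, 20.094, 94.641, -0, 65.266, -4.847], TCP at [0.17, -0.523, 0.231] pointing down, gripper open.
Joint ranges: [-157.81, 157.81], [-45, 120.19], [0.68, 151.7], [-89.99, 269.99], [4.06, 180], [-164.3, 164.3]. Speed limits (degrees/s): [127.2, 127.2, 159.86, 180, 180, 180].

INTERFACE

Orientations are given as a 3x3 rotation matrix whose columns are the frame's x, y, z axes.
In Python, from cell import manip gives the robot as it stands.
- The arm moves only by the tool arm_command, never from a script. Its argument "motion" is a list of rows, each a list of 7 numbers: the finger opening in m, from 0 to 0.0854, then the shift along the tool's x, y, z in m, then the turn, a rotation vector about the tool's x, y, z in degrees. In form: [[fingers, tx, ty, tz, wx, wy, wz], ...]. A call has 1 to 12 rows; each row is the pose to reach, as a shift and turn from the pose commanded when the call began, along the tool's axes at that moment; what a row does not reach only later rows make up. A row lasts 1/8 s, in which the tool goes at most 62.5 mm and 10.7 degrees, less where a joint would pass 70% of its speed; a pose out of reach is approached as far as the arm can. A call with a gripper value outside its range is refused whole. The fingers move at their own pace and stop on an object; "newtons" is the grip in N (left out, the last holds). Time passes only in rows, so rows that repeat a pose let the fingers close. It gives the time, the measured TCP pose, the force, the opening and the grip force at its end, in the units of the state.
- manip.state(): the state, without advancing time (a new reading comes with each control period).
- manip.read_camera(name): name is "scene" or "side" or "wrist"; returns a dict with "pixels" (384x512x3 uint8, red, green, blue), "vertical_fov" (degrees; the focal length in pixels is half the picture's height over the tangent of half this angle, whatever the lens; pixels are square), "cx", "cy" (the principal point, pixels), "k1" (the pictures are not rectified: a ray, as slopes to the right and down, at radius r is drawn at 1 + k1 r^2 times it, then the intrinsics apply), "world_to_cam" (4x4, takes a point from world to camera coordinates). Camera axes: x right, y down, z forward; pixel columns grow to the right and rows downward; lengths in m; the calibration is good to about 2 mm. A picture is of the moment at which its call begins. There is no depth.
- manip.close_job(): hands the job in; it is judged then, once.
Trained networks look in a picture, given as the dict that the camera call returned (one of the last four; its "shot" number tells which), for a name from the list of things; names that differ only in an ending like _2 or _b are one class to them, and where a whole thing is asked for, a point or a joint stands for the part that bears it (a point fixed in the world has none). Each returns a list of dicts, best first, with "p" (0 to 1); they miss things now and then, are a little off and sometimes report something else, mostly with a low value. They report only what shows in the picture. A call takes as long as a camera call. They do not tell look-alikes from the thing itself.
- manip.look_for(thing, picture): "point" ([x, y, z] in m, in the coordinates of the camera as it stood for that picture, good to about 4 mm: the middle of the surface that is visible of it).
- manip.outline_of(thing, picture): "mask" (384x512 bool, what is visible of it).
The state is a dict: "time": time; "qpos": joint angles; "joint_vel": joint speeds; "joint_efforts": joint torques, N m; "ee_pos": TCP position; "tool_rot": TCP orientation; "ft_force": force on the tool from outside, world axes, zero at the start; "ft_torque": the same for the moment, N m; "finger_gap": finger opening in m; "grip_force": force on a finger pad.
Only numpy, scipy, OpenCV 4.12 (cv2) and the standard library are available. Lean on these libraries where they do the work, as an engineer would, in place of code of your own. Each camera call takes 0.05 s, during which the arm holds its last target. There are 200 camera calls.

## Working session

There is one attempt and no reset: what is moved stays moved. The work goes in short steps, Python scripts to look and compute and a tool call to move; the robot and the scene stay as the last step left them, time stands still between calls to the robot, and variables do not carry over. Pictures are saved under pics/ and viewed, at most 10 in all, crops included, and the job is handed in when it is done.

Besides the shell and the picture viewer there is one more tool, called after "Emit:" as name([rows], argument=value, ...), one row to a line, values as JSON. arm_command: Moves the arm, as the interface text tells. Its arguments: {"type":"object","properties":{"motion":{"type":"array"},"newtons":{"type":"number"}},"required":["motion"]}

```bash
mkdir -p pics; ls; cat > h.py <<'E'
import numpy as np, cv2
from cell import manip
def K(c):
    f=192/np.tan(np.radians(c["vertical_fov"])/2)
    return f
def ray(c,u,v):
    f=K(c); d=np.array([(u-c["cx"])/f,(v-c["cy"])/f]); x=d.copy()
    for _ in range(30): x=d/(1+c["k1"]*(x@x))
    T=np.array(c["world_to_cam"]); R=T[:3,:3]
    return -R.T@T[:3,3], R.T@np.array([x[0],x[1],1])
def at_z(c,u,v,z):
    o,d=ray(c,u,v); return o+d*(z-o[2])/d[2]
def proj(c,p):
    T=np.array(c["world_to_cam"]); q=T[:3,:3]@np.asarray(p,float)+T[:3,3]
    s=q[:2]/q[2]; s=s*(1+c["k1"]*(s@s)); return np.array([c["cx"],c["cy"]])+K(c)*s
def w(c,p):
    T=np.array(c["world_to_cam"]); return T[:3,:3].T@(np.asarray(p)-T[:3,3])
def save(c,n,crop=None,s=1):
    im=c["pixels"][:,:,::-1]
    if crop: im=im[crop[1]:crop[3],crop[0]:crop[2]]
    cv2.imwrite("pics/"+n,cv2.resize(im,None,fx=s,fy=s,interpolation=cv2.INTER_CUBIC))
E
cat > a.py <<'E'
from h import *
np.set_printoptions(precision=4,suppress=True)
import pickle
for n in ["scene","side","wrist"]:
    c=manip.read_camera(n); save(c,n+"0.png",s=1.5); pickle.dump(c,open(n+"0.pkl","wb"))
    o=-np.array(c["world_to_cam"])[:3,:3].T@np.array(c["world_to_cam"])[:3,3]
    print(n,o,c["vertical_fov"],c["k1"])
    for t in ["tile_loose","machine","key_small","key_medium","key_large","pawn","die","toy_car","sweet_jar","mug","tin","tape_roll"]:
        for r in manip.look_for(t,c)[:6]:
            if r["p"]>.3: print(t,round(r["p"],2),w(c,r["point"]),proj(c,w(c,r["point"])).round())
print(manip.state())
E
python3 a.py
```

```text
pics
scene [1.0862 0.1851 1.058 ] 47.05811861449173 -0.14658923826493694
tile_loose 0.95 [ 0.6035 -0.2058  0.0053] [158. 203.]
tile_loose 0.64 [0.5224 0.0966 0.0282] [274. 199.]
machine 0.85 [0.5137 0.0963 0.0285] [274. 196.]
machine 0.7 [0.426  0.1245 0.0381] [292. 170.]
key_small 0.74 [0.5535 0.0475 0.0556] [253. 200.]
key_large 0.59 [0.5182 0.0982 0.0285] [275. 198.]
key_large 0.54 [0.5148 0.2025 0.0512] [314. 202.]
pawn 0.39 [0.4482 0.2045 0.0477] [319. 181.]
pawn 0.31 [ 0.6038 -0.2022  0.0086] [159. 203.]
die 0.54 [ 0.4246 -0.0487  0.0468] [231. 154.]
toy_car 0.63 [ 0.4475 -0.2271  0.0287] [170. 151.]
sweet_jar 0.74 [ 0.6028 -0.2023  0.0072] [159. 203.]
sweet_jar 0.71 [ 0.5011 -0.3359  0.0734] [124. 149.]
sweet_jar 0.59 [ 0.4248 -0.0481  0.0461] [232. 154.]
mug 0.73 [0.4627 0.4514 0.0503] [409. 206.]
tin 0.93 [ 0.773  -0.1348  0.1108] [153. 251.]
tape_roll 0.83 [0.6241 0.4427 0.029 ] [398. 264.]
side [-0.0814  0.7256  0.8393] 51.745958835356205 -0.03147245395131266
tile_loose 0.92 [ 0.5887 -0.197   0.001 ] [289. 161.]
machine 0.85 [0.4802 0.1187 0.0296] [252. 216.]
machine 0.7 [
[... 569 characters left out ...]
 171.]
tape_roll 0.61 [0.6146 0.4498 0.0264] [131. 260.]
wrist [ 0.2481 -0.498   0.3739] 65.06750691505401 -0.03235728631201968
{'time': 1.95, 'qpos': array([-76.8683,  20.0948,  94.6424,  -0.0007,  65.2639,  -4.8482]), 'joint_vel': array([ 0.085 , -0.034 ,  0.0144, -0.0336, -0.0447,  0.0139]), 'joint_efforts': array([ -0.003 , -50.6033, -29.165 ,  -0.0003,   0.0006,  -0.    ]), 'ee_pos': array([ 0.1698, -0.5231,  0.2313]), 'tool_rot': array([[ 0.9512,  0.3087, -0.    ],
       [ 0.3087, -0.9512,  0.    ],
       [-0.    , -0.    , -1.    ]]), 'ft_force': array([-0.0896, -0.1934,  0.4006]), 'ft_torque': array([ 0.034 , -0.0353, -0.0104]), 'grip_force': 0.0, 'finger_gap': 0.08527147796952154}
```

View pics/scene0.png

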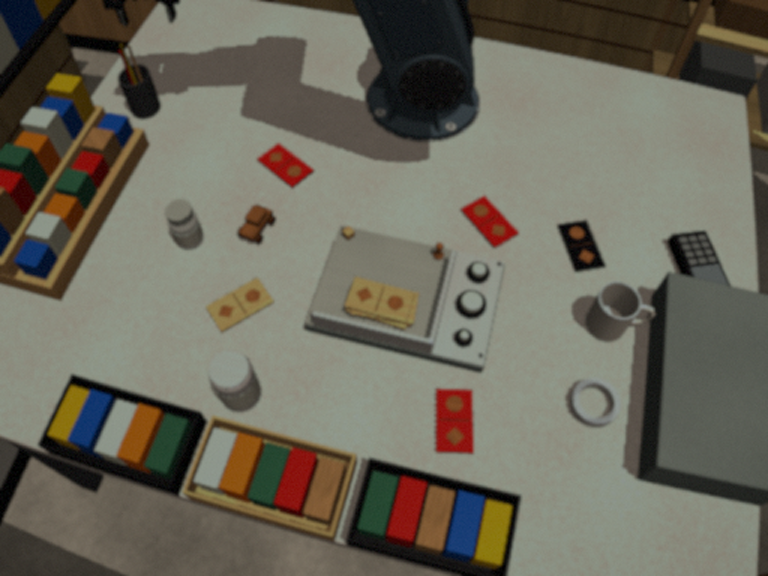

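View pics/side0.png

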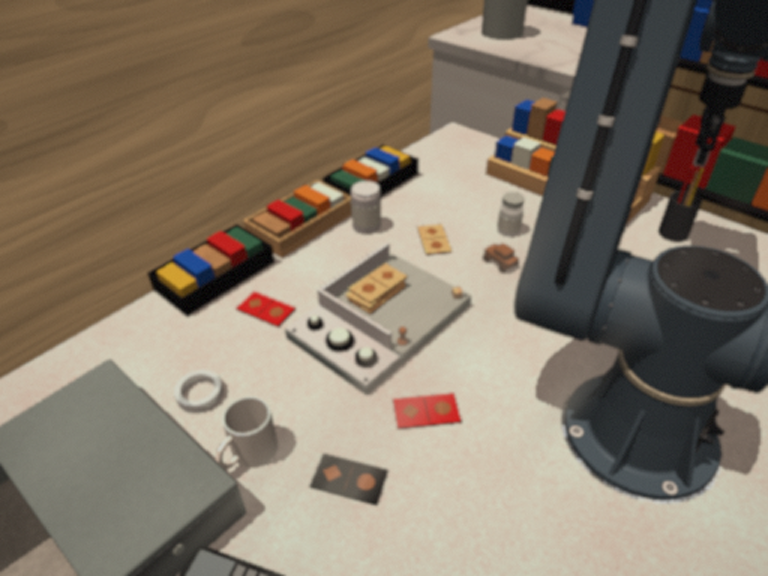

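The scene picture shows the loose tan tile at (239,303), the machine around (405,298) with the pile at (382,302), and the keys from near to far: medium (479,271), large (471,303), small (463,338). The red and black cards are look-alikes. The side picture agrees. Next I go above for a wrist view.

Emit:
arm_command([
  [0.085,0,0,-0.06,0,0,0],
  [0.085,0.384,-0.373,-0.13,0,0,0],
  [0.085,0.384,-0.373,-0.13,0,0,0],
  [0.085,0.384,-0.373,-0.13,0,0,0],
  [0.085,0.384,-0.373,-0.13,0,0,0],
  [0.085,0.384,-0.373,-0.13,0,0,0],
  [0.085,0.384,-0.373,-0.13,0,0,0],
  [0.085,0.384,-0.373,-0.13,0,0,0],
  [0.085,0.384,-0.373,-0.13,0,0,0],
  [0.085,0.384,-0.373,-0.13,0,0,0],
  [0.085,0.384,-0.373,-0.13,0,0,0],
  [0.085,0.384,-0.373,-0.13,0,0,0],
])

```text
time: 3.45
ee_pos: [0.4196, -0.0501, 0.3611]
tool_rot: [[0.951, 0.309, -0.0], [0.309, -0.951, -0.0], [-0.0, 0.0, -1.0]]
ft_force: [-0.6, -0.4, -0.5]
finger_gap: 0.0848
grip_force: 0.0
```

```bash
cat > b.py <<'E'
from h import *
import pickle
np.set_printoptions(precision=4,suppress=True)
c=manip.read_camera("wrist"); save(c,"wrist1.png",s=1.5); pickle.dump(c,open("wrist1.pkl","wb"))
for r in manip.outline_of("tile_loose",c)[:5]:
    m=r["mask"].astype(np.uint8); q=cv2.minAreaRect(np.argwhere(m)[:,::-1].astype(np.float32))
    print(round(r["p"],2),m.sum(),q)
    if r["p"]>.3:
        b=np.array([at_z(c,*p,0.007) for p in cv2.boxPoints(q)]); print(b.mean(0),np.linalg.norm(b[1]-b[0]),np.linalg.norm(b[2]-b[1]),np.degrees(np.arctan2(*(b[1]-b[0])[[1,0]])))
E
python3 b.py
```

```text
0.84 3174 ((386.8823547363281, 59.47059631347656), (41.84565353393555, 81.63333129882812), 59.03623962402344)
[ 0.5963 -0.2049  0.007 ] 0.11660724777240275 0.06428215909963943 -41.14138905214097
```

View pics/wrist1.png

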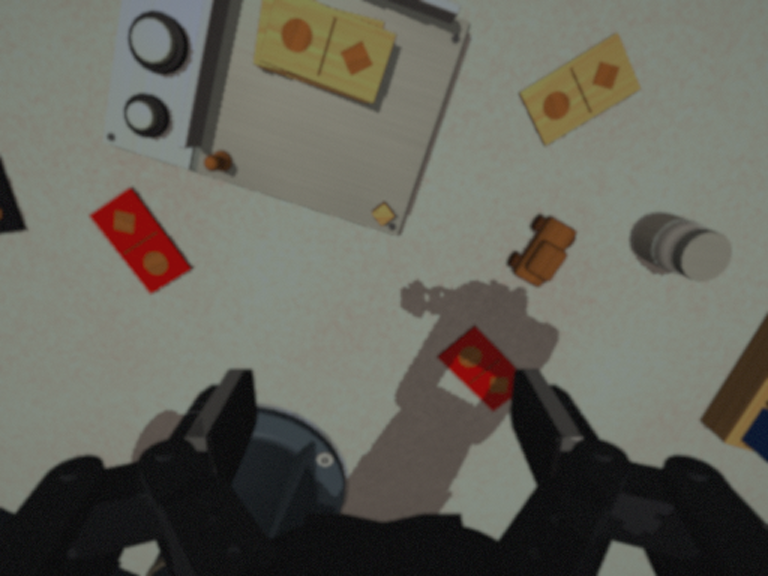

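The wrist picture shows the loose tile with corners at (519,95), (614,34), (640,88) and (546,146). The machine's near edge runs (107,135)-(399,235), with keys at (157,37) and (149,115). The pawn is at (218,160) and the die at (384,213).

```bash
cat > c.py <<'E'
from h import *
import pickle
from scipy.optimize import least_squares
np.set_printoptions(precision=4,suppress=True)
C={n:pickle.load(open(n+".pkl","rb")) for n in ["wrist1","scene0","side0"]}
c=C["wrist1"]
b=np.array([at_z(c,u/1.5,v/1.5,0.007) for u,v in [(519,95),(614,34),(640,88),(546,146)]])
print("tile",b.mean(0),np.linalg.norm(b[1]-b[0]),np.linalg.norm(b[2]-b[1]),[np.degrees(np.arctan2(d[1],d[0])) for d in (b[1]-b[0],b[2]-b[3],b[2]-b[1])])
obs=[("wrist1",399,235,-.11,-.17,.03),("wrist1",107,135,-.11,.15,.03),
("scene0",342,229,-.11,-.17,.03),("scene0",503,262,-.11,.15,.03),("scene0",483,366,.11,.15,.0),("scene0",306,326,.11,-.17,0)]
keys=[("wrist1",157,37,0,0),("wrist1",149,115,-.068,0),("scene0",479,271,-.068,0),("scene0",471,299,0,0),("scene0",463,336,.068,0),("side0",366,354,-.068,0),("side0",340,337,0,0),("side0",315,322,.068,0)]
def res(p,full=0):
    x,y,a,kx,ky=p; R=lambda mx,my,z:[x+np.cos(a)*mx-np.sin(a)*my,y+np.sin(a)*mx+np.cos(a)*my,z]
    r=[proj(C[n],R(mx,my,z))*1.5-[u,v] for n,u,v,mx,my,z in obs]+[proj(C[n],R(mx+kx,ky,.052))*1.5-[u,v] for n,u,v,mx,ky0 in keys]
    return np.array(r) if full else np.ravel(r)
s=least_squares(res,[.5,.1,0,0,.1],loss="soft_l1",f_scale=3); print(s.x,np.degrees(s.x[2])); print(res(s.x,1))
E
python3 c.py
```

```text
tile [ 0.5948 -0.2049  0.007 ] 0.10720121084119731 0.06064567281407992 [np.float64(-39.263176966704044), np.float64(-39.37352961108511), np.float64(-127.11947926509995)]
[ 0.5103  0.0958 -0.0017 -0.002   0.1015] -0.0958076657945436
[[-0.2306 -1.0126]
 [-6.5408  3.6883]
 [-3.6347 -5.7695]
 [ 1.4004 -1.3918]
 [-2.7332  8.0672]
 [-2.538   4.8321]
 [-2.6673  1.1974]
 [-6.5821 -1.4909]
 [-2.6906 -4.7505]
 [-1.9305 -0.7198]
 [-1.6687 -3.7856]
 [-0.4367 -5.1796]
 [-0.9928 -5.7106]
 [-0.906  -7.1679]]
```

Emit:
arm_command([
  [0.08,0.119,0.201,0.24,0,0,-121.5],
  [0.08,0.119,0.201,0.24,0,0,-121.5],
  [0.08,0.119,0.201,0.24,0,0,-121.5],
  [0.08,0.119,0.201,0.24,0,0,-121.5],
  [0.08,0.119,0.201,0.24,0,0,-121.5],
  [0.08,0.119,0.201,0.24,0,0,-121.5],
  [0.08,0.119,0.201,0.24,0,0,-121.5],
  [0.08,0.119,0.201,0.24,0,0,-121.5],
  [0.08,0.119,0.201,0.24,0,0,-121.5],
  [0.08,0.119,0.201,0.24,0,0,-121.5],
  [0.08,0.119,0.201,0.24,0,0,-121.5],
  [0.08,0.119,0.201,0.24,0,0,-121.5],
])

```text
time: 5.05
ee_pos: [0.5945, -0.2056, 0.1212]
tool_rot: [[-0.761, 0.648, -0.0], [0.648, 0.761, 0.0], [0.0, -0.0, -1.0]]
ft_force: [0.2, -0.6, -0.6]
finger_gap: 0.0798
grip_force: 0.0
```

```bash
cat > d.py <<'E'
from h import *
import pickle
np.set_printoptions(precision=4,suppress=True)
c=manip.read_camera("wrist"); save(c,"wrist2.png",s=1.5); pickle.dump(c,open("wrist2.pkl","wb"))
s=manip.state(); print(s["qpos"],s["ee_pos"])
for r in manip.outline_of("tile_loose",c)[:5]:
    m=r["mask"].astype(np.uint8); pts=np.argwhere(m)[:,::-1]
    print(round(r["p"],2),m.sum(),pts.min(0),pts.max(0))
    if r["p"]>.3:
        P=np.array([at_z(c,*p,0.007)[:2] for p in pts]).astype(np.float32); q=cv2.minAreaRect(P*1000); print(q)
        tl=(q[0][0]/1000-s["ee_pos"][0],q[0][1]/1000-s["ee_pos"][1],0); print("in tool",s["tool_rot"].T@np.array(tl))
E
python3 d.py
```

```text
[-23.3116  35.2053  87.4904  -0.0057  57.3193 -72.975 ] [ 0.5945 -0.2056  0.1212]
0.68 8032 [222 123] [295 240]
((596.8846435546875, -204.94027709960938), (63.25431823730469, 110.42211151123047), 50.525753021240234)
in tool [-0.0014  0.002  -0.    ]
```

View pics/wrist2.png

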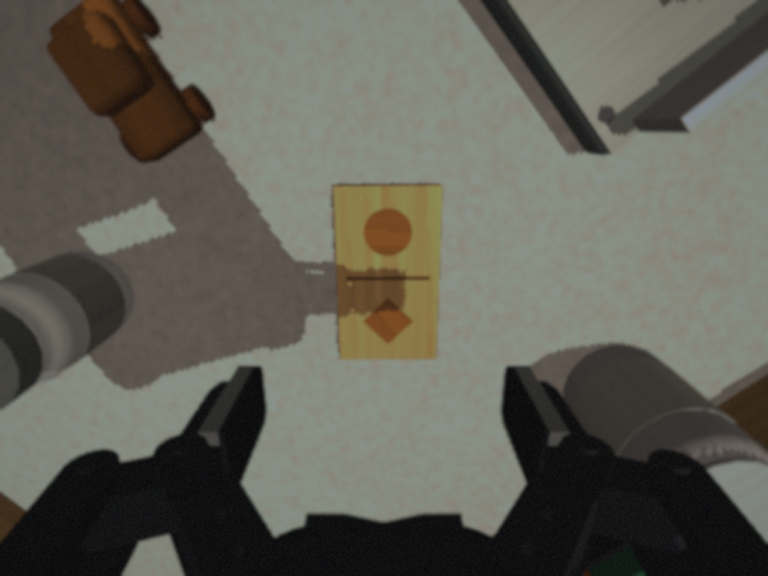

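The wrist picture shows the tile centred between the open fingers at (388,272), upright, and clear of the car, jar and tin. I descend.

Emit:
arm_command([
  [0.075,-0.001,0.002,0.05,0,0,0],
  [0.075,-0.001,0.002,0.09,0,0,0],
  [0.075,-0.001,0.002,0.105,0,0,0],
  [0.075,-0.001,0.002,0.114,0,0,0],
  [0.075,-0.001,0.002,0.114,0,0,0],
])

```text
time: 5.78
ee_pos: [0.5975, -0.2037, 0.0079]
tool_rot: [[-0.76, 0.65, 0.001], [0.65, 0.76, -0.0], [-0.001, 0.0, -1.0]]
ft_force: [0.1, -0.2, 0.6]
finger_gap: 0.0749
grip_force: 0.0
```

Emit:
arm_command([
  [0.075,0,0,0.002,0,0,0],
  [0.075,0,0,0.004,0,0,0],
  [0.075,0,0,0.004,0,0,0],
])

```text
time: 6.15
ee_pos: [0.5973, -0.2034, 0.0035]
tool_rot: [[-0.76, 0.65, 0.0], [0.65, 0.76, -0.0], [-0.0, 0.0, -1.0]]
ft_force: [0.4, -1.0, -0.2]
finger_gap: 0.0752
grip_force: 0.0
```

Emit:
arm_command([
  [0.075,0,0,0.003,0,0,0],
  [0.075,0,0,0.006,0,0,0],
  [0.075,0,0,0.006,0,0,0],
])

```text
time: 6.52
ee_pos: [0.597, -0.2033, -0.0031]
tool_rot: [[-0.76, 0.65, -0.001], [0.65, 0.76, 0.0], [0.001, -0.0, -1.0]]
ft_force: [1.0, -0.5, -1.0]
finger_gap: 0.0752
grip_force: 0.0
```

Emit:
arm_command([
  [0.06,0,0,0,0,0,0],
  [0.055,0,0,0,0,0,0],
  [0.055,0,0,0,0,0,0],
  [0.055,0,0,0,0,0,0],
], newtons=25)

```text
time: 7.02
ee_pos: [0.5973, -0.2034, -0.0025]
tool_rot: [[-0.76, 0.65, 0.0], [0.65, 0.76, -0.0], [-0.0, 0.0, -1.0]]
ft_force: [-0.9, 1.4, 4.8]
finger_gap: 0.0611
grip_force: 27.7
```

Emit:
arm_command([
  [0.055,0,0,-0.02,0,0,0],
  [0.055,0,0,-0.08,0,0,0],
  [0.055,0,0,-0.14,0,0,0],
  [0.055,0.206,0.091,-0.2525,0,0,49.5],
  [0.055,0.206,0.091,-0.2525,0,0,49.5],
  [0.055,0.206,0.091,-0.2525,0,0,49.5],
  [0.055,0.206,0.091,-0.2525,0,0,49.5],
  [0.055,0.206,0.091,-0.2525,0,0,49.5],
  [0.055,0.206,0.091,-0.2525,0,0,49.5],
  [0.055,0.206,0.091,-0.2525,0,0,49.5],
])

```text
time: 8.28
ee_pos: [0.4997, -0.0008, 0.2499]
tool_rot: [[-0.002, 1.0, -0.0], [1.0, 0.002, -0.0], [-0.0, -0.0, -1.0]]
ft_force: [0.3, -0.5, -0.7]
finger_gap: 0.0608
grip_force: 27.8
```

```bash
cat > e.py <<'E'
from h import *
import pickle
np.set_printoptions(precision=4,suppress=True)
c=manip.read_camera("wrist"); save(c,"wrist3.png",s=1.5); pickle.dump(c,open("wrist3.pkl","wb"))
s=manip.state(); print(s["qpos"],s["ee_pos"],s["finger_gap"])
E
python3 e.py
```

```text
[ -5.44    13.7195 100.6212  -0.0035  65.6821  -5.4935] [ 0.4997 -0.0009  0.2497] 0.06080387262395091
```

View pics/wrist3.png

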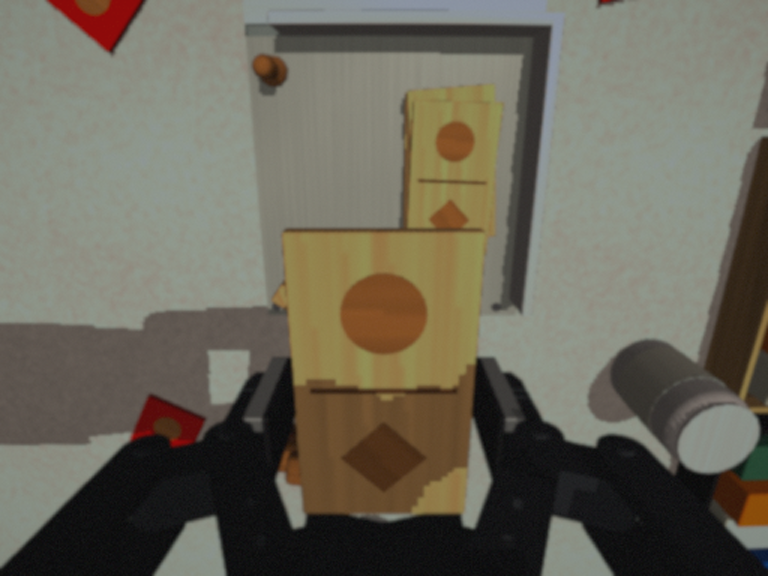

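The picture shows the held tile in the fingers. The pile's top tile has its mid line at (418,181)-(487,183) and its +y edge at (410,100)-(502,102). The far fence runs along column 550 to 525, and the left fence along row 25.

```bash
cat > f.py <<'E'
from h import *
import pickle
np.set_printoptions(precision=4,suppress=True)
c=pickle.load(open("wrist3.pkl","rb"))
for n,u,v,z in [("topmid",452.5,182,.058),("topLcorner",410,100,.058),("topRcorner",502,102,.058),("bigL",407,90,.05),("bigR",494,85,.05),("leftedge low",404,228,.045),("far fence inner top a",550,28,.07),("far inner top b",523,312,.07),("fence base a",527,50,.03),("fence base b",505,290,.03),("left fence in top",400,25,.07),("left base",400,37,.03),("deck front a",252,45,.03),("front b",268,310,.03),("right edge",400,313,.03),("pawn top",264,66,.068),("die",280,295,.045)]:
    print(n,at_z(c,u/1.5,v/1.5,z))
E
python3 f.py
```

```text
topmid [0.5494 0.0448 0.058 ]
topLcorner [0.5172 0.1006 0.058 ]
topRcorner [0.5811 0.0997 0.058 ]
bigL [0.5154 0.1077 0.05  ]
bigR [0.5765 0.1113 0.05  ]
leftedge low [0.5151 0.0078 0.045 ]
far fence inner top a [0.6056 0.1441 0.07  ]
far inner top b [ 0.6073 -0.0526  0.07  ]
fence base a [0.6035 0.1371 0.03  ]
fence base b [ 0.6031 -0.0489  0.03  ]
left fence in top [0.5093 0.145  0.07  ]
left base [0.5107 0.145  0.03  ]
deck front a [0.4031 0.14   0.03  ]
front b [ 0.399 -0.068  0.03 ]
right edge [ 0.5136 -0.0704  0.03  ]
pawn top [0.4201 0.1212 0.068 ]
die [ 0.4141 -0.0484  0.045 ]
```

Emit:
arm_command([
  [0.055,0.047,0.047,0.03,0,0,0],
  [0.055,0.047,0.047,0.09,0,0,0],
  [0.055,0.047,0.047,0.15,0,0,0],
  [0.055,0.047,0.047,0.18,0,0,0],
  [0.055,0.047,0.047,0.19,0,0,0],
  [0.055,0.047,0.047,0.19,0,0,0],
])

```text
time: 9.07
ee_pos: [0.5471, 0.0463, 0.06]
tool_rot: [[0.0, 1.0, -0.0], [1.0, -0.0, 0.0], [0.0, -0.0, -1.0]]
ft_force: [0.6, 0.3, 0.1]
finger_gap: 0.0611
grip_force: 27.8
```

Emit:
arm_command([
  [0.055,0,0,0.002,0,0,0],
  [0.055,0,0,0.003,0,0,0],
  [0.055,0,0,0.003,0,0,0],
])

```text
time: 9.45
ee_pos: [0.547, 0.0466, 0.0573]
tool_rot: [[0.0, 1.0, 0.001], [1.0, -0.0, 0.0], [0.0, 0.001, -1.0]]
ft_force: [0.5, 0.1, 0.1]
finger_gap: 0.0607
grip_force: 27.8
```

Emit:
arm_command([
  [0.055,0,0,0.001,0,0,0],
  [0.055,0,0,0.001,0,0,0],
])

```text
time: 9.7
ee_pos: [0.5467, 0.0466, 0.0558]
tool_rot: [[0.0, 1.0, 0.0], [1.0, -0.0, 0.0], [0.0, 0.0, -1.0]]
ft_force: [-0.4, 0.6, 0.0]
finger_gap: 0.061
grip_force: 27.8
```

Emit:
arm_command([
  [0.064,0,0,0,0,0,0],
  [0.07,0,0,0,0,0,0],
  [0.07,0,0,0,0,0,0],
  [0.07,0,0,-0.05,0,0,0],
  [0.07,0,0,-0.1,0,0,0],
  [0.07,0,0,-0.1,0,0,0],
])

```text
time: 10.45
ee_pos: [0.5486, 0.0466, 0.1594]
tool_rot: [[0.0, 1.0, 0.007], [1.0, -0.0, 0.0], [0.0, 0.007, -1.0]]
ft_force: [-0.1, -0.1, -0.7]
finger_gap: 0.0699
grip_force: 0.0
```

```bash
sed -e 's/wrist3/wrist4/g' e.py > e2.py; python3 e2.py
```

```text
[ 0.0136 25.0266 98.9162  0.0003 55.8847  0.0324] [0.5474 0.0466 0.1571] 0.07030531617268626
```

View pics/wrist4.png

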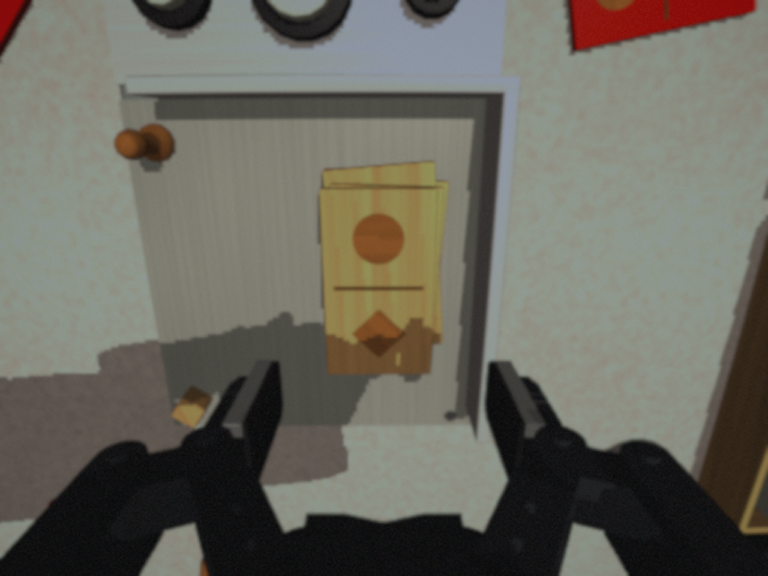

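The loose tile lies squarely on the pile, with its centre at (378,288). The pawn is at (145,143), and the die at (192,405) stands clear. I turn the gripper to push along +x with both fingers.

Emit:
arm_command([
  [0.06,0.001,-0.069,0.03,0,0,90],
  [0.06,0.001,-0.069,0.03,0,0,90],
  [0.06,0.001,-0.069,0.03,0,0,90],
  [0.06,0.001,-0.069,0.03,0,0,90],
  [0.06,0.001,-0.069,0.03,0,0,90],
  [0.06,0.001,-0.069,0.03,0,0,90],
  [0.06,0.001,-0.069,0.03,0,0,90],
  [0.06,0.001,-0.069,0.03,0,0,90],
  [0.06,0.001,-0.069,0.03,0,0,90],
  [0.06,0.001,-0.069,0.03,0,0,90],
])

```text
time: 11.75
ee_pos: [0.4771, 0.0476, 0.1247]
tool_rot: [[1.0, 0.0, -0.002], [0.0, -1.0, -0.0], [-0.002, 0.0, -1.0]]
ft_force: [0.7, 0.3, -0.3]
finger_gap: 0.0601
grip_force: 0.0
```

Emit:
arm_command([
  [0.06,0,0,0.05,0,0,0],
  [0.06,0,0,0.085,0,0,0],
  [0.06,0,0,0.092,0,0,0],
  [0.06,0,0,0.092,0,0,0],
])

```text
time: 12.25
ee_pos: [0.4778, 0.0476, 0.034]
tool_rot: [[1.0, 0.0, -0.0], [0.0, -1.0, 0.0], [-0.0, -0.0, -1.0]]
ft_force: [0.2, -0.2, 0.5]
finger_gap: 0.06
grip_force: 0.0
```

Next I probe downward for the deck.

Emit:
arm_command([
  [0.06,0,0,0.0015,0,0,0],
  [0.06,0,0,0.003,0,0,0],
  [0.06,0,0,0.003,0,0,0],
])

```text
time: 12.62
ee_pos: [0.4779, 0.0476, 0.0312]
tool_rot: [[1.0, -0.0, 0.001], [-0.0, -1.0, 0.0], [0.001, -0.0, -1.0]]
ft_force: [-0.6, 0.9, -0.2]
finger_gap: 0.06
grip_force: 0.0
```

Emit:
arm_command([
  [0.06,0,0,0.001,0,0,0],
  [0.06,0,0,0.002,0,0,0],
  [0.06,0,0,0.002,0,0,0],
])

```text
time: 13.0
ee_pos: [0.4777, 0.0476, 0.0287]
tool_rot: [[1.0, -0.0, -0.0], [-0.0, -1.0, 0.0], [-0.0, -0.0, -1.0]]
ft_force: [-0.0, 0.0, 0.8]
finger_gap: 0.06
grip_force: 0.0
```

Emit:
arm_command([
  [0.06,0,0,0.001,0,0,0],
  [0.06,0,0,0.0015,0,0,0],
  [0.06,0,0,0.0015,0,0,0],
])

```text
time: 13.38
ee_pos: [0.4778, 0.0476, 0.0273]
tool_rot: [[1.0, -0.0, -0.0], [-0.0, -1.0, -0.0], [-0.0, 0.0, -1.0]]
ft_force: [-0.5, 0.3, 0.6]
finger_gap: 0.0598
grip_force: 0.0
```

Emit:
arm_command([
  [0.06,0,0,0.001,0,0,0],
  [0.06,0,0,0.002,0,0,0],
  [0.06,0,0,0.002,0,0,0],
])

```text
time: 13.75
ee_pos: [0.4777, 0.0476, 0.0252]
tool_rot: [[1.0, -0.0, -0.0], [-0.0, -1.0, 0.0], [-0.0, -0.0, -1.0]]
ft_force: [-0.2, -0.6, 0.4]
finger_gap: 0.0605
grip_force: 0.0
```

Emit:
arm_command([
  [0.06,0.01,0,0,0,0,0],
  [0.06,0.02,0,0,0,0,0],
  [0.06,0.026,0,0,0,0,0],
  [0.06,0.032,0,0,0,0,0],
  [0.06,0.038,0,0,0,0,0],
  [0.06,0.043,0,0,0,0,0],
  [0.06,0.047,0,0,0,0,0],
  [0.06,0.05,0,0,0,0,0],
  [0.06,0.05,0,0,0,0,0],
])

```text
time: 14.88
ee_pos: [0.5274, 0.0476, 0.0252]
tool_rot: [[1.0, -0.0, -0.001], [-0.0, -1.0, -0.0], [-0.001, 0.0, -1.0]]
ft_force: [-2.9, -0.6, 1.0]
finger_gap: 0.0599
grip_force: 1.9
```

Emit:
arm_command([
  [0.06,0.001,0,0,0,0,0],
  [0.06,0.002,0,0,0,0,0],
  [0.06,0.003,0,0,0,0,0],
  [0.06,0.003,0,0,0,0,0],
])

```text
time: 15.38
ee_pos: [0.5288, 0.0477, 0.0251]
tool_rot: [[1.0, -0.0, -0.004], [-0.0, -1.0, -0.0], [-0.004, 0.0, -1.0]]
ft_force: [-5.8, 0.3, 1.9]
finger_gap: 0.0604
grip_force: 2.3
```

Emit:
arm_command([
  [0.06,0.001,0,0,0,0,0],
  [0.06,0.002,0,0,0,0,0],
  [0.06,0.002,0,0,0,0,0],
])

```text
time: 15.75
ee_pos: [0.5322, 0.0476, 0.0251]
tool_rot: [[1.0, -0.0, -0.002], [-0.0, -1.0, -0.0], [-0.002, 0.0, -1.0]]
ft_force: [-6.8, 0.4, 1.6]
finger_gap: 0.0599
grip_force: 3.3
```

Emit:
arm_command([
  [0.06,0.001,0,0,0,0,0],
  [0.06,0.002,0,0,0,0,0],
  [0.06,0.002,0,0,0,0,0],
])

```text
time: 16.12
ee_pos: [0.5342, 0.0476, 0.0252]
tool_rot: [[1.0, -0.0, -0.001], [-0.0, -1.0, -0.0], [-0.001, 0.0, -1.0]]
ft_force: [-7.8, -1.5, -0.5]
finger_gap: 0.0602
grip_force: 3.6
```

```bash
sed -e 's/wrist3/wrist5/g' e.py > e2.py; echo 'print(s["ft_force"],s["grip_force"])' >> e2.py; python3 e2.py
```

```text
[  0.1176  35.9983 104.316    0.0011  39.7602  90.1442] [0.5342 0.0476 0.0251] 0.05985112823678785
[-5.6335  0.173   1.6835] 3.3860140037722886
```

View pics/wrist5.png

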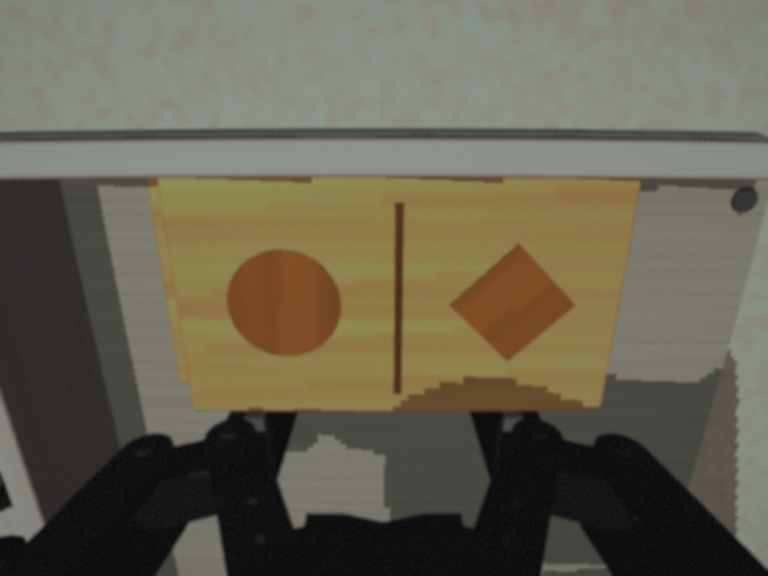

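The picture shows the pile pressed along the far fence at row 180. The left edges are still slightly staggered in y at (150-165,180), as expected. I press on to check it is solid.

Emit:
arm_command([
  [0.06,0.0015,0,0,0,0,0],
  [0.06,0.003,0,0,0,0,0],
  [0.06,0.003,0,0,0,0,0],
])

```text
time: 16.55
ee_pos: [0.5341, 0.0476, 0.025]
tool_rot: [[1.0, -0.0, -0.009], [-0.0, -1.0, -0.0], [-0.009, 0.0, -1.0]]
ft_force: [-24.0, -1.4, 18.7]
finger_gap: 0.0599
grip_force: 12.2
```

Emit:
arm_command([
  [0.06,-0.006,0,0,0,0,0],
  [0.06,-0.02,0,0,0,0,0],
  [0.05,-0.02,0,-0.05,0,0,0],
  [0.03,-0.02,0,-0.1,0,0,0],
  [0.03,0.031,0.0925,-0.1,0,0,-90],
  [0.03,0.031,0.0925,-0.1,0,0,-90],
  [0.03,0.031,0.0925,-0.1,0,0,-90],
  [0.03,0.031,0.0925,-0.1,0,0,-90],
  [0.03,0.031,0.0925,-0.1,0,0,-90],
  [0.03,0.031,0.0925,-0.1,0,0,-90],
  [0.03,0.031,0.0925,-0.1,0,0,-90],
  [0.03,0.031,0.0925,-0.1,0,0,-90],
])

```text
time: 18.05
ee_pos: [0.5686, -0.0449, 0.1253]
tool_rot: [[0.073, 0.997, 0.001], [0.997, -0.073, -0.0], [-0.0, 0.001, -1.0]]
ft_force: [0.3, -0.1, -0.8]
finger_gap: 0.0298
grip_force: 0.0
```

Emit:
arm_command([
  [0.03,0,0,0,0,0,-4.5],
  [0.03,0,0,0,0,0,-4.5],
])

```text
time: 18.3
ee_pos: [0.5686, -0.0449, 0.1253]
tool_rot: [[0.002, 1.0, 0.001], [1.0, -0.002, -0.0], [-0.0, 0.001, -1.0]]
ft_force: [0.2, -0.7, 0.0]
finger_gap: 0.03
grip_force: 0.0
```

Emit:
arm_command([
  [0.03,0,0,0.05,0,0,0],
  [0.03,0,0,0.085,0,0,0],
  [0.03,0,0,0.092,0,0,0],
  [0.03,0,0,0.094,0,0,0],
  [0.03,0,0,0.094,0,0,0],
])

```text
time: 18.92
ee_pos: [0.5695, -0.045, 0.0326]
tool_rot: [[0.001, 1.0, 0.002], [1.0, -0.001, -0.0], [-0.0, 0.002, -1.0]]
ft_force: [1.0, 0.7, 1.1]
finger_gap: 0.03
grip_force: 0.0
```

Emit:
arm_command([
  [0.03,0.008,0,0,0,0,0],
  [0.03,0.016,0,0,0,0,0],
  [0.03,0.024,0,0,0,0,0],
  [0.03,0.032,0,0,0,0,0],
  [0.03,0.039,0,0,0,0,0],
  [0.03,0.045,0,0,0,0,0],
  [0.03,0.05,0,0,0,0,0],
  [0.03,0.055,0,0,0,0,0],
  [0.03,0.06,0,0,0,0,0],
  [0.03,0.06,0,0,0,0,0],
])

```text
time: 20.18
ee_pos: [0.5686, 0.0157, 0.0311]
tool_rot: [[0.001, 1.0, -0.0], [1.0, -0.001, 0.001], [0.001, -0.0, -1.0]]
ft_force: [-0.4, -0.6, 0.3]
finger_gap: 0.0302
grip_force: 0.0
```

Emit:
arm_command([
  [0.03,0.002,0,0,0,0,0],
  [0.03,0.004,0,0,0,0,0],
  [0.03,0.006,0,0,0,0,0],
  [0.03,0.008,0,0,0,0,0],
  [0.03,0.008,0,0,0,0,0],
])

```text
time: 20.8
ee_pos: [0.5688, 0.0234, 0.0313]
tool_rot: [[0.001, 1.0, -0.0], [1.0, -0.001, 0.0], [0.0, -0.0, -1.0]]
ft_force: [0.5, -0.5, 0.5]
finger_gap: 0.0303
grip_force: 0.0
```

Emit:
arm_command([
  [0.03,0.001,0,0,0,0,0],
  [0.03,0.002,0,0,0,0,0],
  [0.03,0.002,0,0,0,0,0],
])

```text
time: 21.18
ee_pos: [0.5688, 0.0251, 0.0313]
tool_rot: [[0.001, 1.0, 0.0], [1.0, -0.001, -0.0], [-0.0, 0.0, -1.0]]
ft_force: [-0.2, -2.7, 0.6]
finger_gap: 0.0304
grip_force: 1.1
```

Emit:
arm_command([
  [0.03,0.001,0,0,0,0,0],
  [0.03,0.002,0,0,0,0,0],
  [0.03,0.002,0,0,0,0,0],
])

```text
time: 21.55
ee_pos: [0.5688, 0.0252, 0.0313]
tool_rot: [[0.001, 1.0, -0.0], [1.0, -0.001, -0.002], [-0.002, -0.0, -1.0]]
ft_force: [-0.6, -17.1, 0.2]
finger_gap: 0.03
grip_force: 8.8
```

Emit:
arm_command([
  [0.03,-0.006,0,0,0,0,0],
  [0.03,-0.02,0,0,0,0,0],
  [0.04,-0.02,0,-0.05,0,0,0],
  [0.06,-0.02,0,-0.1,0,0,0],
  [0.06,0.0615,-0.059,-0.1,0,0,90],
  [0.06,0.0615,-0.059,-0.1,0,0,90],
  [0.06,0.0615,-0.059,-0.1,0,0,90],
  [0.06,0.0615,-0.059,-0.1,0,0,90],
  [0.06,0.0615,-0.059,-0.1,0,0,90],
  [0.06,0.0615,-0.059,-0.1,0,0,90],
  [0.06,0.0615,-0.059,-0.1,0,0,90],
  [0.06,0.0615,-0.059,-0.1,0,0,90],
])

```text
time: 23.05
ee_pos: [0.5099, 0.0883, 0.1313]
tool_rot: [[0.998, 0.066, 0.0], [0.066, -0.998, 0.0], [0.0, -0.0, -1.0]]
ft_force: [-0.2, 0.6, 0.7]
finger_gap: 0.0599
grip_force: 0.0
```

Emit:
arm_command([
  [0.06,0,0,0,0,0,4.5],
  [0.06,0,0,0.05,0,0,4.5],
  [0.06,0,0,0.095,0,0,4.5],
  [0.06,0,0,0.105,0,0,4.5],
  [0.06,0,0,0.106,0,0,4.5],
])

```text
time: 23.68
ee_pos: [0.51, 0.0884, 0.026]
tool_rot: [[1.0, -0.007, -0.0], [-0.007, -1.0, 0.0], [-0.0, -0.0, -1.0]]
ft_force: [0.9, 0.4, 0.0]
finger_gap: 0.0597
grip_force: 0.0
```

Emit:
arm_command([
  [0.06,0.008,0,0,0,0,0],
  [0.06,0.014,0,0,0,0,0],
  [0.06,0.018,0,0,0,0,0],
  [0.06,0.021,0,0,0,0,0],
  [0.06,0.024,0,0,0,0,0],
  [0.06,0.024,0,0,0,0,0],
])

```text
time: 24.42
ee_pos: [0.5339, 0.0885, 0.0252]
tool_rot: [[1.0, -0.007, -0.0], [-0.007, -1.0, -0.0], [-0.0, 0.0, -1.0]]
ft_force: [0.1, -0.1, 0.0]
finger_gap: 0.0599
grip_force: 0.0
```

Emit:
arm_command([
  [0.06,0.001,0,0,0,0,0.4],
  [0.06,0.002,0,0,0,0,0.4],
  [0.06,0.002,0,0,0,0,0.4],
])

```text
time: 24.8
ee_pos: [0.5338, 0.0886, 0.0251]
tool_rot: [[1.0, -0.013, -0.005], [-0.013, -1.0, -0.0], [-0.005, 0.0, -1.0]]
ft_force: [-11.9, 0.5, 8.0]
finger_gap: 0.0599
grip_force: 5.3
```

Emit:
arm_command([
  [0.06,0.001,0,0,0,0,-0.8],
  [0.06,0.002,0,0,0,0,-0.8],
  [0.06,0.002,0,0,0,0,-0.8],
])

```text
time: 25.18
ee_pos: [0.5341, 0.0884, 0.025]
tool_rot: [[1.0, -0.0, -0.008], [-0.0, -1.0, -0.0], [-0.008, 0.0, -1.0]]
ft_force: [-19.3, 0.1, 15.7]
finger_gap: 0.0597
grip_force: 13.8
```

Emit:
arm_command([
  [0.06,-0.006,0,0,0,0,0],
  [0.06,-0.02,0,0,0,0,0],
  [0.06,-0.025,0,-0.05,0,0,0],
  [0.0,-0.06,-0.02,-0.11,0,0,0],
  [0.0,-0.098,-0.042,-0.17,0,0,0],
  [0.0,-0.098,-0.042,-0.22,0,0,0],
  [0.0,-0.098,-0.042,-0.22,0,0,0],
  [0.0,-0.098,-0.042,-0.22,0,0,0],
])

```text
time: 26.18
ee_pos: [0.4395, 0.1303, 0.245]
tool_rot: [[1.0, 0.0, 0.001], [0.0, -1.0, 0.0], [0.001, -0.0, -1.0]]
ft_force: [0.4, -0.1, -0.5]
finger_gap: 0.0002
grip_force: 0.0
```

```bash
sed -e 's/wrist3/wrist6/g' e.py > e2.py; cat >> e2.py <<'E'
for t in ["key_small_top","key_medium_top","key_large_top"]:
    for r in manip.look_for(t,c)[:3]: print(t,round(r["p"],2),w(c,r["point"]),proj(c,w(c,r["point"]))*1.5)
E
python3 e2.py
```

```text
[ 10.6845   9.6238 106.6162  -0.0021  63.8332 100.6723] [0.4393 0.1302 0.2442] -0.00034304337884510347
key_small_top 0.48 [0.5747 0.1992 0.0523] [280.6126  45.729 ]
key_medium_top 0.86 [0.442  0.1995 0.0549] [291.2415 239.0295]
key_large_top 0.76 [0.5067 0.1983 0.0554] [287.2018 150.3366]
```

View pics/wrist6.png

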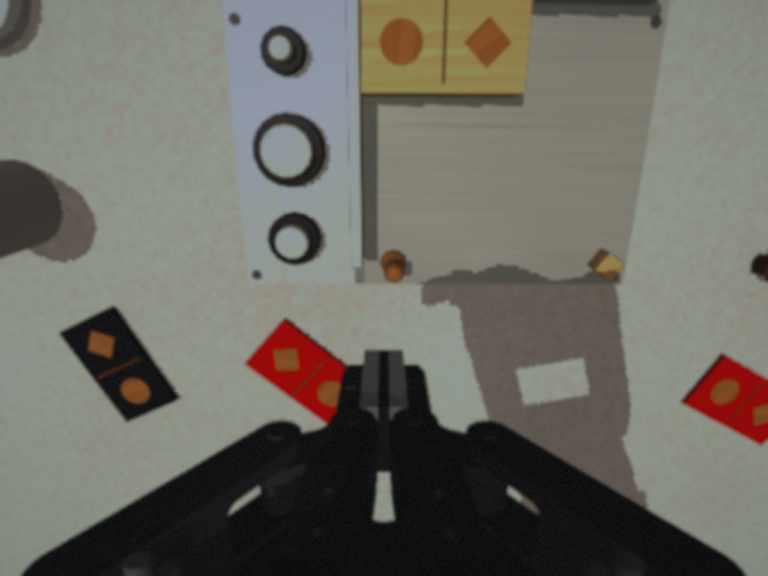

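The picture shows the pile neat in the corner, with a single edge outline: near edge on row 93, right edge at column 524. The key tops are small (280,47), large (286,149) and medium (292,241).

```bash
cat > g.py <<'E'
from h import *
import pickle
np.set_printoptions(precision=4,suppress=True)
c=pickle.load(open("wrist6.pkl","rb"))
for n,u,v,z in [("S",280,47,.052),("L",286,149,.052),("M",292,241,.052),("tile near L",361,94,.065),("tile near R",524,94,.065),("right top",532,10,.065)]:
    print(n,at_z(c,u/1.5,v/1.5,z))
E
python3 g.py
```

```text
S [0.574  0.1997 0.052 ]
L [0.5074 0.1998 0.052 ]
M [0.4397 0.1997 0.052 ]
tile near L [0.5433 0.1449 0.065 ]
tile near R [0.5438 0.0363 0.065 ]
right top [0.5938 0.0357 0.065 ]
```

Emit:
arm_command([
  [0.0,0.05,-0.025,0,0,0,0],
  [0.0,0.1,-0.05,0.03,0,0,0],
  [0.0,0.135,-0.069,0.08,0,0,0],
  [0.0,0.135,-0.069,0.14,0,0,0],
  [0.0,0.135,-0.069,0.175,0,0,0],
  [0.0,0.135,-0.069,0.185,0,0,0],
  [0.0,0.135,-0.069,0.185,0,0,0],
])

```text
time: 27.25
ee_pos: [0.5749, 0.1994, 0.0603]
tool_rot: [[1.0, 0.0, -0.001], [0.0, -1.0, -0.0], [-0.001, 0.0, -1.0]]
ft_force: [0.1, -0.1, 0.8]
finger_gap: -0.0
grip_force: 0.0
```

Emit:
arm_command([
  [0.0,0,0,0.006,0,0,0],
  [0.0,0,0,0.011,0,0,0],
  [0.0,0,0,0.014,0,0,0],
  [0.0,0,0,0.014,0,0,0],
])

```text
time: 27.75
ee_pos: [0.5754, 0.1996, 0.0468]
tool_rot: [[1.0, 0.0, 0.002], [0.0, -1.0, 0.0], [0.002, -0.0, -1.0]]
ft_force: [1.6, 0.2, 4.7]
finger_gap: 0.0
grip_force: 2.2
```

Nearly down; a little more.

Emit:
arm_command([
  [0.0,0,0,0.001,0,0,0],
  [0.0,0,0,0.002,0,0,0],
  [0.0,0,0,0.002,0,0,0],
])

```text
time: 28.12
ee_pos: [0.5755, 0.1997, 0.0459]
tool_rot: [[1.0, 0.0, 0.002], [0.0, -1.0, 0.0], [0.002, -0.0, -1.0]]
ft_force: [-1.3, -0.6, 15.8]
finger_gap: 0.0
grip_force: 8.3
```

Emit:
arm_command([
  [0.0,0,0,-0.02,0,0,0],
  [0.0,0,0,-0.036,0,0,0],
  [0.0,-0.07,0,-0.036,0,0,0],
  [0.0,-0.135,0,-0.036,0,0,0],
  [0.0,-0.135,0,-0.036,0,0,0],
  [0.0,-0.135,0,-0.02,0,0,0],
  [0.0,-0.135,0,-0.02,0,0,0],
])

```text
time: 29.0
ee_pos: [0.4404, 0.1993, 0.0632]
tool_rot: [[1.0, 0.0, -0.001], [0.0, -1.0, -0.0], [-0.001, 0.0, -1.0]]
ft_force: [0.1, 0.0, 0.5]
finger_gap: 0.0
grip_force: 0.0
```

Emit:
arm_command([
  [0.0,0,0,0.008,0,0,0],
  [0.0,0,0,0.014,0,0,0],
  [0.0,0,0,0.018,0,0,0],
  [0.0,0,0,0.02,0,0,0],
  [0.0,0,0,0.02,0,0,0],
])

```text
time: 29.62
ee_pos: [0.4405, 0.1995, 0.0457]
tool_rot: [[1.0, 0.001, 0.001], [0.001, -1.0, 0.0], [0.001, -0.0, -1.0]]
ft_force: [-5.3, -4.6, 25.2]
finger_gap: 0.0
grip_force: 12.6
```

Emit:
arm_command([
  [0.0,0,0,-0.02,0,0,0],
  [0.0,0,0,-0.036,0,0,0],
  [0.0,0.035,0,-0.036,0,0,0],
  [0.0,0.067,0,-0.036,0,0,0],
  [0.0,0.067,0,-0.036,0,0,0],
  [0.0,0.067,0,-0.02,0,0,0],
  [0.0,0.067,0,-0.02,0,0,0],
])

```text
time: 30.5
ee_pos: [0.505, 0.1992, 0.0626]
tool_rot: [[1.0, 0.001, -0.003], [0.001, -1.0, -0.001], [-0.003, 0.001, -1.0]]
ft_force: [-0.9, -0.4, -0.0]
finger_gap: 0.0004
grip_force: 0.0
```

Emit:
arm_command([
  [0.0,0,0,0.008,0,0,0],
  [0.0,0,0,0.014,0,0,0],
  [0.0,0,0,0.018,0,0,0],
  [0.0,0,0,0.02,0,0,0],
  [0.0,0,0,0.02,0,0,0],
])

```text
time: 31.12
ee_pos: [0.5066, 0.1995, 0.0457]
tool_rot: [[1.0, 0.001, -0.0], [0.001, -1.0, -0.0], [-0.0, 0.0, -1.0]]
ft_force: [-9.0, -2.9, 24.0]
finger_gap: 0.0001
grip_force: 11.8
```

All three keys went fully down. I retreat, then check the pile once more.

Emit:
arm_command([
  [0.0,0,0,-0.02,0,0,0],
  [0.0,0,0,-0.08,0,0,0],
  [0.0,-0.06,0.06,-0.14,0,0,0],
  [0.0,-0.06,0.06,-0.2,0,0,0],
  [0.0,-0.06,0.06,-0.2,0,0,0],
  [0.0,-0.06,0.06,-0.2,0,0,0],
  [0.0,-0.06,0.06,-0.2,0,0,0],
])

```text
time: 32.0
ee_pos: [0.4466, 0.1395, 0.2433]
tool_rot: [[1.0, 0.0, -0.001], [0.0, -1.0, -0.0], [-0.001, 0.0, -1.0]]
ft_force: [0.6, -0.1, 0.2]
finger_gap: 0.0002
grip_force: 0.0
```

```bash
sed -e 's/wrist3/wrist7/g' e.py > e2.py; python3 e2.py
```

```text
[ 11.6468  10.7644 105.393    0.001   63.9566 101.6129] [0.4465 0.1395 0.243 ] -0.00011023055742666859
```

View pics/wrist7.png

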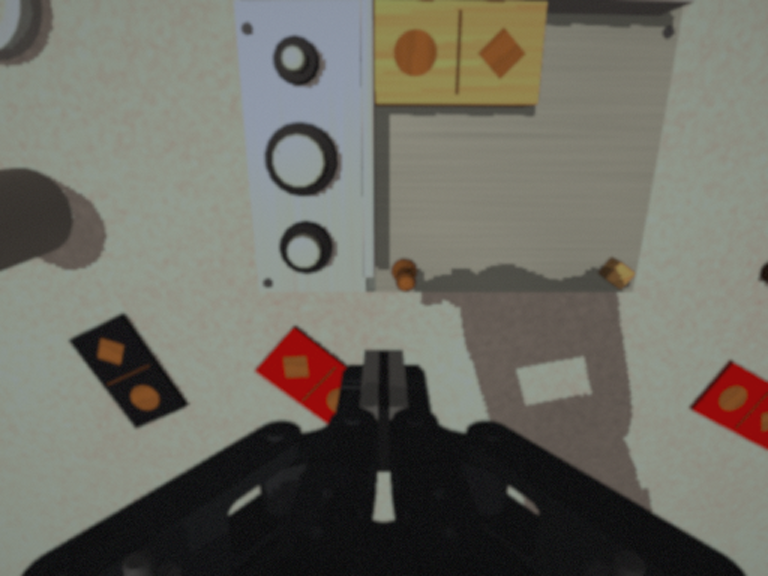

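The picture shows the pile still square in the corner, spanning (375,0)-(545,105). All keys are up, the pawn and die have not moved, and the robot is clear.

```bash
python3 -c "
from cell import manip
print(manip.close_job())"
```

```text
the job is handed in; nothing more can be done
None
```

I handed the job in at about 32 s of the 69 s limit: the loose tile is on the pile, all five tiles look square in the corner in the last picture, and the small, medium and large keys were each pressed fully down in that order; the hand-in returned no verdict.

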